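# Unlatch the slide chamber and hold its sprung hatch just short of balance

## Task

Take the square service key from its stand, put its tip right down into the square recess of the slide chamber's captive latch knob, turn the knob clockwise to its stop and leave the key standing in it. Then lift the hatch by its bar about ten degrees past its balance point, without letting it fly open, ease it back and hold it still about seven degrees short of that balance point (about 48 degrees open), where it would still drop shut by itself if let go. Finish while still holding the hatch there with the gripper's fingers, nothing else propping it, and leave the jar, the box and the pot beside it alone.

Things in the scene. Friction and masses are not known exactly. Their poses are not given: they have to be found in the camera images.
- chamber: Slide chamber fixed on the bench: white case 170 x 260 mm, 108 mm tall, grey plinth, grey hatch on top with a steel bar in front. Origin on the bench, 5 mm from the case's middle towards the bar; x points from bar side to hinge side, z up. Bar side roughly towards the robot, turned up to 0.2 rad. A white post 50 x 50 x 118 mm at its -y side carries the latch knob.
- hatch (a joint): Hatch angle, rad: 0 shut, grows as the bar rises about the hinge; stop 1.45. Balance point 0.96 (55 degrees): below it the sprung hatch falls shut, above it swings open by itself. Past balance: lift to about 1.13 (65 degrees; at least 1.04, never over 1.3). Then hold at about 0.84 (48 degrees; 0.73 to 0.92 is good). The latch tongue blocks it until the knob is turned.
- hatch_bar (a point): Middle of the hatch's bar: round steel 12 mm, along the chamber's y, 130 mm long, joined to the plate by a rod at each end. 200 mm from the hinge line, 45 mm beyond the plate's front edge: fingers pass on both sides from above. Height: 114 mm shut, 262 mm at 48 degrees, 278 at balance, 295 at 65. It can roll between upright fingers as the hatch turns. Moves with the hatch.
- hatch_hinge (a point): Middle of the hatch's hinge line, which lies along y, 114 mm above the bench, 75 mm to +x of the chamber's origin; axes as the chamber's. Hatch plate: 155 mm from hinge to front edge, 240 mm wide, 12 mm thick, top at 120 mm when shut, 0.9 kg; the hinge spring carries most of it. At the bar it takes about 1.4 N up when shut, 0.3 N up at 48 degrees, 0.5 N down at 65 degrees.
- latch (a joint): Angle of the captive knob, rad, growing clockwise seen from above; starts at 0 to 0.25, stop at 1.4. Its steel tongue (45 mm) points over the hatch (chamber's +y) at 0 and along the chamber's +x near the stop; the hatch is free from about 0.9, but turn it to the stop (at least 1.15 counts). Friction about 0.03 N m; stays where left.
- latch_recess (a point): Centre of the floor of the square recess in the knob's top, 129 mm above the bench, 40 mm to -x and 155 mm to -y of the chamber's origin. Recess 12 x 12 mm, 14 mm deep, 2 mm chamfer at its mouth (143 mm up); knob 39 mm across, axis upright. Axes turn with the knob: x, y along the square's sides, z up; tongue along y.
- key: Loose key standing upright in its stand, 100 mm tall, 90 g (varies by a third). Origin at the centre of the tip's underside, z up. Square steel tip 10 x 10 mm (7.5 mm over the last 3 mm), 30 mm long, sides along x and y; round shank 16 mm; pale grey flat grip on top, 46 (x) x 14 (y) x 38 mm, 62 to 100 mm above the origin. About 1 mm and 0.22 rad of play in stand and recess.
- key_grip (a point): Point on the key's axis 83 mm above its origin, the height to pinch the flat grip across its 14 mm; axes as the key's.
- key_stand: Fixed dark grey block 60 x 60 x 32 mm with a 12 mm square hole 22 mm deep in the middle of its top, whose floor is 10 mm above the bench, holding the key. Origin at the centre of its underside.
- mount_jar: Bystander: loose amber jar, 50 mm across, 75 mm tall; origin at the centre of its underside. To be left alone.
- slide_box: Bystander: loose grey box 90 x 75 x 35 mm; origin at the centre of its underside. To be left alone.
- lens_pot: Bystander: loose aluminium pot, 40 mm across, 62 mm tall; origin at the centre of its underside. To be left alone.
Mind the look-alikes: they are no part of the job. Leave any brown or orange look-alike of the key alone.

How it is judged:
By the outcome, as a careful person would: the job done as asked, in the order asked, and still so for the second after the job is handed in, while the arm keeps its last pose, push and grip.
It also fails if it takes over 61 s, if anything falls off the work surface, if the arm or the gripper's body presses on something with over 40 N, if the wrist force passes 120 N, or if a joint passes its speed limit or range.

## Robot

A 7-joint arm with a two-finger parallel gripper is mounted at the origin on the work surface. World frame = base frame: x ahead of the robot, y to its left, z up, the work surface at z = 0. Lengths are in m, angles in rad, forces in N, time in s.
With the tool pointing down it reaches from about 0.4 to 0.85 m from the base axis. Payload 4.5 kg.
Tool frame: the origin (TCP) lies midway between the tips of the shut fingers; the grasp point (between the pads) lies 19 mm behind it; z points along the fingers, y is the direction in which the jaws open and shut (so a half turn about z gives the same grasp; the last joint's range is limited). The gripper opens to 85 mm and grips with 20 to 120 N. Pads are 22 mm wide; open, the fingers measure 114 mm over their backs; the gripper's body (76 mm by 85 mm) begins 54 mm behind the grasp point. The pads swing forward as they close: fully open they stand 13 mm farther back than shut.
Start: joints at [1.327, 0.689, -0.195, 1.565, 0.157, 0.902, -0.215], TCP at [0.171, -0.601, 0.231] pointing down, gripper open.
Joint ranges: [-3.01, 3.01], [-0.46, 2.08], [-1.47, 1.51], [0.13, 2.56], [-1, 4.14], [0.04, 2.09], [-2.66, 2.66]. Speed limits (rad/s): [2.57, 2.57, 3.14, 3.14, 3.14, 3.14, 3.14].

## Interface

Orientations are given as [roll, pitch, yaw] about the fixed x, y, z axes, in that order (R = Rz(yaw) Ry(pitch) Rx(roll)).
In Python, from rig import robot gives the robot as it stands.
- The arm moves only by the shell command python3 -m creep 'ROWS'. ROWS is JSON, a list of rows, each a list of 3 entries, a list of its own where there are three numbers: the turn, a rotation vector about the tool's x, y, z in rad, then the shift along the tool's x, y, z in cm, then the gripper's target within -1 to 1 (fully open at 1, half-way at 0, shut at -1). In form: [[[rx, ry, rz], [dx, dy, dz], grip], ...]. A call has 1 to 8 rows; each row is the pose to reach, as a shift and turn from the pose measured when the call began, along the tool's axes at that moment; what a row does not reach only later rows make up. A row lasts 1/10 s, in which the tool goes at most 50 mm and 8.59 degrees, less where a joint would pass 70% of its speed; a pose out of reach is approached as far as the arm can. A call with a gripper value outside its range is refused whole. The fingers move at their own pace and stop on an object; the grip force is fixed at half the most. Time passes only in rows, so rows that repeat a pose let the fingers close. It gives the time, the measured TCP pose, the force and the opening at its end, in the units of the state.
- robot.state(): the state, without advancing time (a new reading comes with each control period).
- robot.read_camera(name): name is "side" or "top" or "wrist"; returns a dict with "img" (480x640x3 uint8, red, green, blue), "fx", "fy", "cx", "cy" (pixels), "R" (3x3) and "t" (3): a world point X has camera coordinates R X + t; the wrist camera has in their place "T_tool_cam" (4x4, takes a point from camera to tool coordinates, whose origin is the TCP and whose axes are the flange's). Camera axes: x right, y down, z forward; pixel columns grow to the right and rows downward; lengths in m; the calibration is good to about 2 mm. A picture is of the moment at which its call begins: read the wrist's pose just before it. There is no depth.
- robot.sign_off(): hands the job in, once; it reports no verdict.
The state is a dict: "clock": time; "q": joint angles; "joint_velocities": joint speeds; "joint_efforts": joint torques, N m; "ee_pos": TCP position; "tool_rot": TCP orientation; "wrist_force": force on the tool from outside, world axes, zero at the start; "torque": the same for the moment, N m; "grip_width": opening from 0.0 (shut) to 1.0 (fully open).
Only numpy, scipy, OpenCV 4.12 (cv2) and the standard library are available. Lean on these libraries where they do the work, as an engineer would, in place of code of your own. Each camera call takes 0.05 s, during which the arm holds its last target.

## Working session

There is one attempt and no reset: what is moved stays moved. The work goes in short steps, Python scripts to look and compute and a shell command to move; the robot and the scene stay as the last step left them, time stands still between calls to the robot, and variables do not carry over. Pictures are saved under pics/ and viewed, and the job is handed in when it is done.

```bash
ls; mkdir -p pics
python3 - <<'E'
from rig import robot
import cv2
s=robot.state()
for k in s: print(k,s[k])
for n in ("side","top","wrist"):
    c=robot.read_camera(n)
    cv2.imwrite(f"pics/{n}0.png",c["img"][:,:,::-1])
    print(n,{k:c[k] for k in c if k!="img"})
E
```

```text
pics
clock 0.0
q [ 1.32679504  0.6899877  -0.19453021  1.56637419  0.1573277   0.90245398
 -0.21506874]
joint_velocities [ 2.09712112e-04 -1.03655062e-03  1.18841348e-03 -9.13203011e-04
 -1.07511922e-03 -9.96089518e-05 -7.99669238e-06]
joint_efforts [ 1.27783391e-03 -5.39619470e+01 -1.26698937e+00 -1.58547360e+01
  9.01871652e-03  9.12386749e-03  8.88849826e-06]
ee_pos [ 0.17117811 -0.60042639  0.23047409]
tool_rot [-3.13977046e+00  1.38521524e-04  2.77950498e-01]
wrist_force [-0.98779081  0.95935563 -0.30173868]
torque [-0.00802466 -0.01891526  0.02962856]
grip_width 1.0037436090273153
side {'fx': 443.75137683203985, 'fy': 443.75137683203985, 'cx': 323.2542844034193, 'cy': 235.75012604243133, 'R': array([[ 0.72733284, -0.6860537 , -0.01781173],
       [-0.34871641, -0.34709563, -0.87058686],
       [ 0.59108696,  0.63941766, -0.49169223]]), 't': array([-0.37010089,  0.28564582,  0.70428239])}
top {'fx': 568.4693594268816, 'fy': 568.4693594268816, 'cx': 313.06228861117677, 'cy': 246.71648946584503, 'R': array([[-0.01739062, -0.99964392, -0.02023853],
       [-0.99474485,  0.01934093, -0.10054156],
       [ 0.10089719,  0.01838369, -0.994727  ]]), 't': array([0.03294534, 0.54984524, 1.45297985])}
wrist {'fx': 399.3292445236659, 'fy': 399.3292445236659, 'cx': 322.37509981688413, 'cy': 241.60990006341964, 'T_tool_cam': array([[-2.11255381e-04, -9.52447303e-01, -3.04703283e-01,
         7.73583863e-02],
       [ 9.99999850e-01, -3.54904105e-04,  4.16051009e-04,
         4.95091971e-04],
       [-5.04407107e-04, -3.04703150e-01,  9.52447235e-01,
        -1.42597845e-01],
       [ 0.00000000e+00,  0.00000000e+00,  0.00000000e+00,
         1.00000000e+00]])}
```

View pics/side0.png

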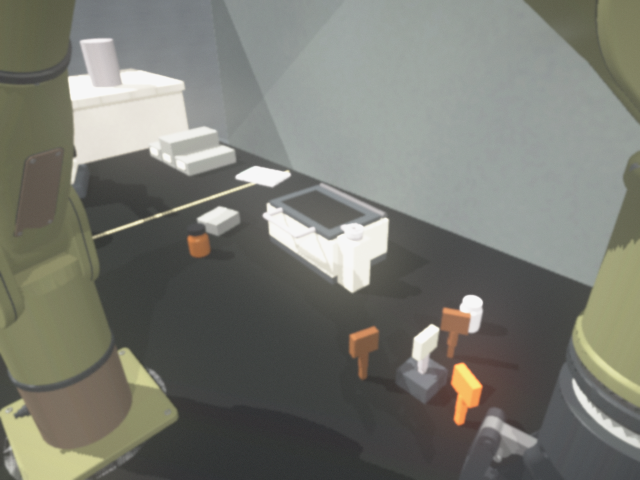

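View pics/top0.png

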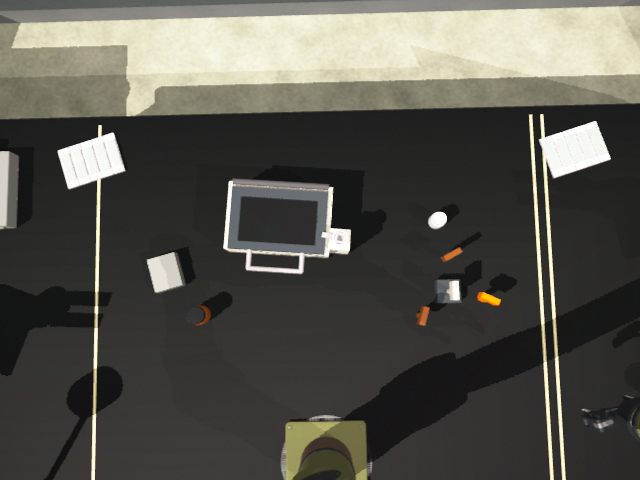

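View pics/wrist0.png

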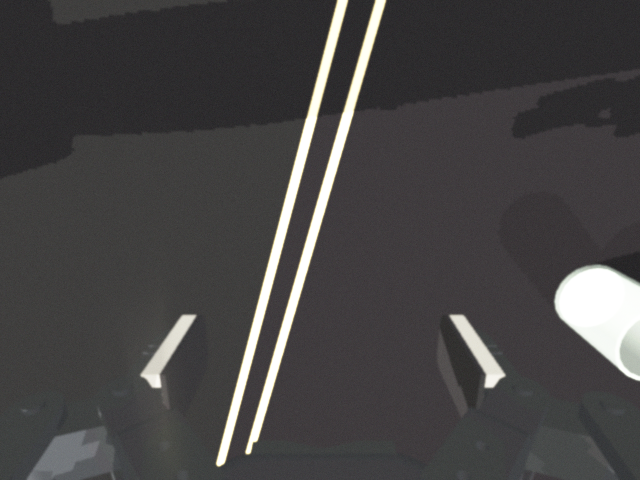

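Side: the pale key is at (425,345) in the dark stand at (422,378), with brown and orange look-alikes around it. The chamber is at (328,230), with its post and knob at (354,240). Top: key (453,290), chamber (280,220), knob (340,240), bar (275,270). Next I'll zoom in.

```bash
cat > h.py <<'E'
import numpy as np, cv2
from scipy.spatial.transform import Rotation as Ro
from rig import robot
def Rt(c,s=None):
    if 'R' in c: return c['R'],c['t']
    T=np.eye(4);T[:3,:3]=Ro.from_euler('xyz',s['tool_rot']).as_matrix();T[:3,3]=s['ee_pos']
    M=np.linalg.inv(T@c['T_tool_cam']);return M[:3,:3],M[:3,3]
def ray(c,px,s=None):
    R,t=Rt(c,s);d=np.array([(px[0]-c['cx'])/c['fx'],(px[1]-c['cy'])/c['fy'],1.])
    return -R.T@t,R.T@d
def onz(c,px,z,s=None):
    o,d=ray(c,px,s);return o+d*(z-o[2])/d[2]
def proj(c,X,s=None):
    R,t=Rt(c,s);p=R@np.asarray(X)+t;return np.array([c['fx']*p[0]/p[2]+c['cx'],c['fy']*p[1]/p[2]+c['cy']])
def tri(r1,r2):
    o1,d1=r1;o2,d2=r2;k=np.linalg.lstsq(np.c_[d1,-d2],o2-o1,rcond=None)[0]
    a=o1+d1*k[0];b=o2+d2*k[1];return (a+b)/2,np.linalg.norm(a-b)
def crop(img,u0,v0,u1,v1,f,name):
    cv2.imwrite(name,cv2.resize(img[v0:v1,u0:u1,::-1],None,fx=f,fy=f,interpolation=cv2.INTER_CUBIC))
E
python3 - <<'E'
from h import *
import pickle
s=robot.state()
t=robot.read_camera('top');sd=robot.read_camera('side');pickle.dump((t,sd),open('c0.pkl','wb'))
crop(t['img'],210,170,370,290,5,'pics/topch.png')
crop(t['img'],400,240,500,330,6,'pics/topkey.png')
crop(sd['img'],330,280,490,430,5,'pics/sidekey.png')
crop(sd['img'],250,170,410,300,5,'pics/sidech.png')
E
```

```text
(no output)
```

View pics/topch.png

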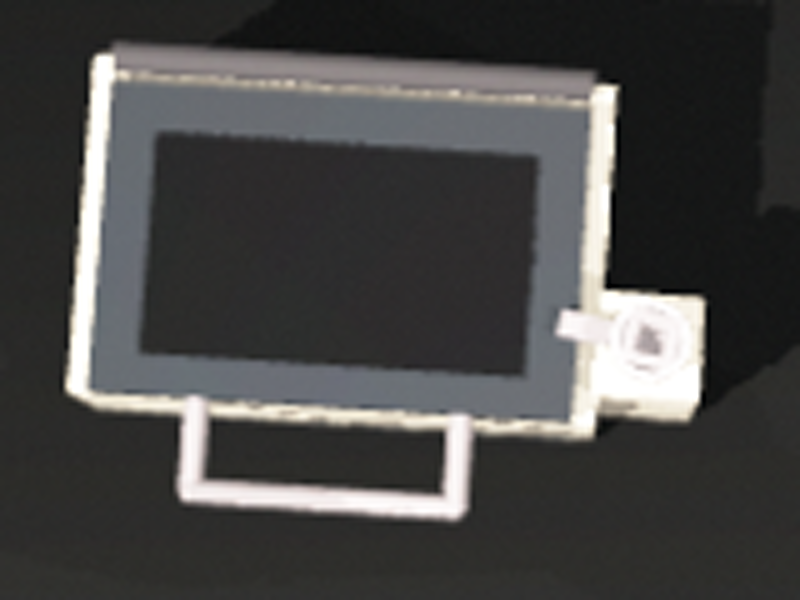

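View pics/topkey.png

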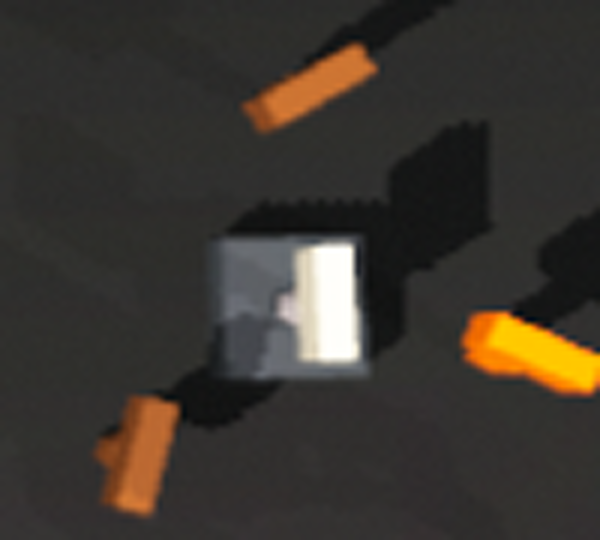

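View pics/sidekey.png

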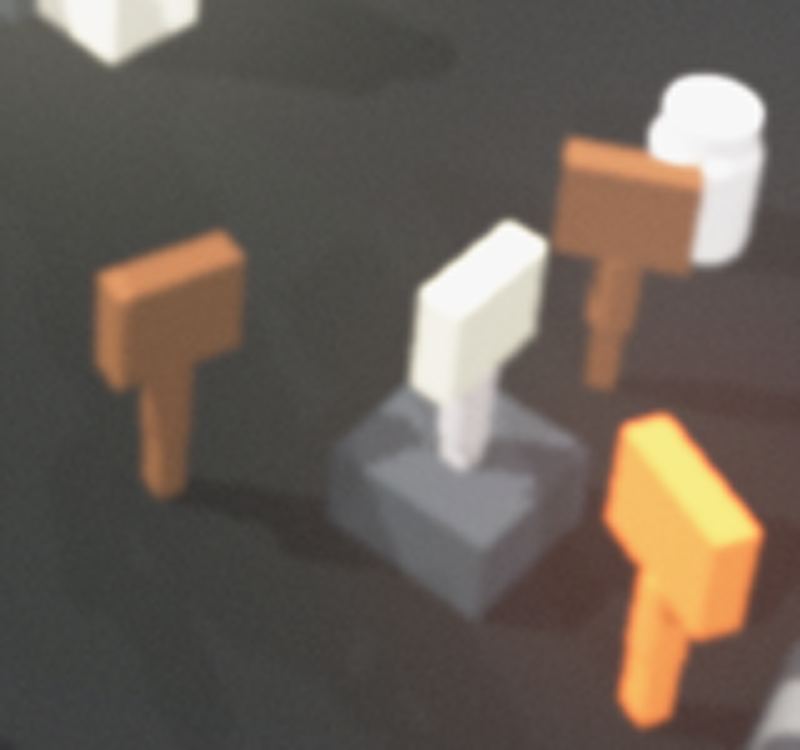

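View pics/sidech.png

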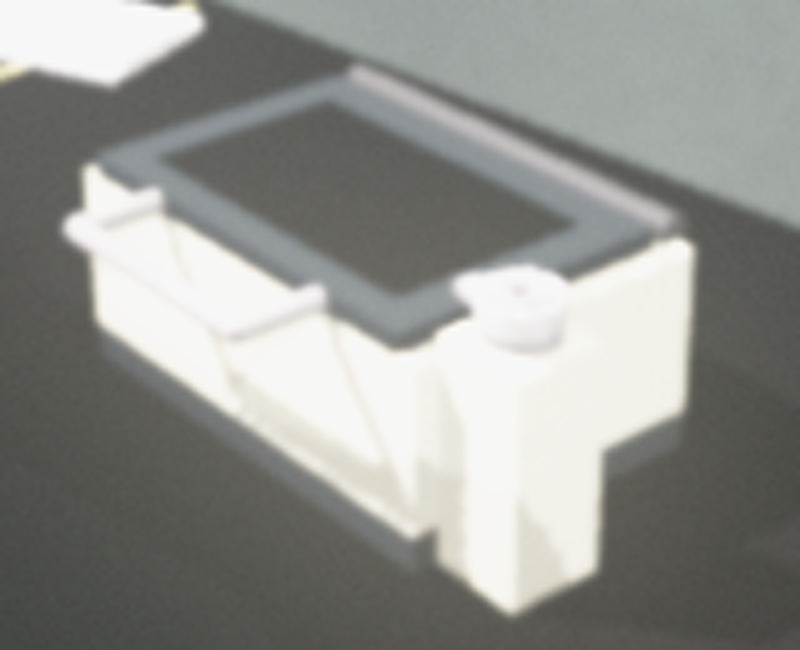

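Run:
```python
from h import *
import pickle
t,sd=pickle.load(open('c0.pkl','rb'))
P=lambda x,y,f,u,v:((x+.5)/f-.5+u,(y+.5)/f-.5+v)
kt=P(341,303,6,400,240);ks=P(484,266,5,330,280)
print('key top z.11',onz(t,kt,.11),onz(sd,ks,.11),tri(ray(t,kt),ray(sd,ks)))
for a in [(325,243),(358,243),(358,362),(325,362)]: print(onz(t,P(*a,6,400,240),.11))
for a in [(420,290),(508,220),(548,240),(462,312)]: print('side',onz(sd,P(*a,5,330,280),.11))
print('stand');
for a in [(212,238),(365,236),(370,378),(218,380)]: print(onz(t,P(*a,6,400,240),.032))
print('bar ends');
A=onz(t,P(182,491,5,210,170),.114);B=onz(t,P(462,511,5,210,170),.114)
print(A,B,(A+B)/2,np.linalg.norm(A-B),np.arctan2(*(A-B)[[1,0]])-np.pi/2)
print('recess',onz(t,P(649,341,5,210,170),.143),onz(t,P(647,339,5,210,170),.143))
print('tongue tip',onz(t,P(560,325,5,210,170),.135))
print('knob side',onz(sd,P(520,290,5,250,170),.143))
print('plate corners')
for a in [(110,78),(592,104),(572,424),(92,390)]: print(onz(t,P(*a,5,210,170),.12))
```

```text
key top z.11 [ 0.4294091  -0.32509672  0.11      ] [ 0.42924343 -0.32343404  0.11      ] (array([ 0.42896113, -0.32436397,  0.1108393 ]), np.float64(0.001355867766743574))
[ 0.45378358 -0.3196742   0.11      ]
[ 0.45354056 -0.33299066  0.11      ]
[ 0.4055197  -0.33091862  0.11      ]
[ 0.40575256 -0.31764805  0.11      ]
side [ 0.40610364 -0.31600676  0.11      ]
side [ 0.45278573 -0.31607004  0.11      ]
side [ 0.45379434 -0.33051748  0.11      ]
side [ 0.40733033 -0.33085094  0.11      ]
stand
[ 0.45976706 -0.28923554  0.032     ]
[ 0.45942986 -0.35452425  0.032     ]
[ 0.3988966  -0.35402333  0.032     ]
[ 0.39917405 -0.28943204  0.032     ]
bar ends
[0.49292536 0.18643405 0.114     ] [0.48057493 0.04932739 0.114     ] [0.48675014 0.11788072 0.114     ] 0.13766179741004203 -0.08983647922301063
recess [ 0.55900524 -0.04298958  0.143     ] [ 0.55999193 -0.04205032  0.143     ]
tongue tip [ 5.68583044e-01 -3.41635006e-04  1.35000000e-01]
knob side [ 0.55692642 -0.04582542  0.143     ]
plate corners
[0.69808445 0.22023675 0.12      ]
[ 0.67988168 -0.01815054  0.12      ]
[ 0.52168523 -0.00522804  0.12      ]
[0.54290842 0.22953865 0.12      ]
```

```bash
cat >> h.py <<'E'
def go(p,yaw,s=None):
    s=s or robot.state();R0=Ro.from_euler('xyz',s['tool_rot']);R1=Ro.from_euler('xyz',[np.pi,0,yaw])
    print('pos',np.round(s['ee_pos'],4),'rot',np.round(s['tool_rot'],3),'q',np.round(s['q'],2),'clk',round(s['clock'],2),'F',np.round(s['wrist_force'],1),'w',round(s['grip_width'],3))
    print('TURN',np.round((R0.inv()*R1).as_rotvec(),3),'SHIFT cm',np.round(R0.inv().apply(np.array(p)-s['ee_pos'])*100,2))
E
python3 - <<'E'
from h import *
import pickle
t,sd=pickle.load(open('c0.pkl','rb'))
P=lambda x,y,f,u,v:((x+.5)/f-.5+u,(y+.5)/f-.5+v)
for n,a in dict(orange=(465,330),brown1=(180,400),brown2=(310,133)).items(): print(n,onz(t,P(*a,6,400,240),.1))
go([.4295,-.3245,.20],-.02)
E
```

```text
orange [ 0.41775692 -0.3771678   0.1       ]
brown1 [ 0.39142747 -0.26052479  0.1       ]
brown2 [ 0.49929783 -0.31772156  0.1       ]
pos [ 0.1713 -0.6008  0.2309] rot [-3.141  0.     0.278] q [ 1.33  0.69 -0.19  1.57  0.16  0.9  -0.22] clk 0.25 F [ 0.2  0.4 -0.1] w 0.999
TURN [-0.001  0.     0.298] SHIFT cm [ 32.4  -19.48   3.11]
```

```bash
python3 -m creep '[[[0,0,0.04],[4.1,-2.4,0],0],[[0,0,0.08],[8.2,-4.8,0],0],[[0,0,0.12],[12.3,-7.3,0],0],[[0,0,0.16],[16.4,-9.8,0],0],[[0,0,0.2],[20.5,-12.2,0.5],0],[[0,0,0.24],[24.6,-14.6,1],0],[[0,0,0.3],[28.6,-17,2],0],[[0,0,0.3],[32.4,-19.5,3.1],0]]'
python3 - <<'E'
from h import *
go([.4295,-.3245,.20],-.02)
E
```

```text
clock: 1.05
ee_pos: [0.4311, -0.323, 0.2001]
tool_rot: [3.142, -0.001, -0.023]
wrist_force: [0.7, -0.6, 0.4]
grip_width: 0.502
pos [ 0.4311 -0.323   0.2001] rot [ 3.142e+00 -1.000e-03 -2.300e-02] q [ 0.6   0.62 -0.06  1.87  0.06  0.66 -1.09] clk 1.05 F [ 0.7 -0.6  0.4] w 0.502
TURN [ 0.    -0.001 -0.003] SHIFT cm [-0.16  0.15  0.01]
```

Run:
```python
from h import *
import pickle
s=robot.state();c=robot.read_camera('wrist');pickle.dump((s,c),open('w1.pkl','wb'))
cv2.imwrite('pics/w1.png',c['img'][:,:,::-1])
print(proj(c,[.4295,-.3245,.11],s))
```

```text
[323.63120622 249.05279022]
```

View pics/w1.png

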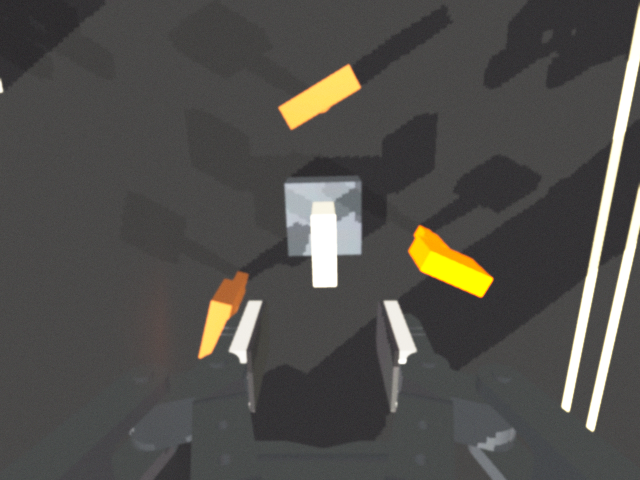

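```bash
python3 -m creep '[[[0,0,0],[-0.16,0.15,3],0],[[0,0,0],[-0.16,0.15,7],0],[[0,0,0],[-0.16,0.15,10],0],[[0,0,0],[-0.16,0.15,12.6],0],[[0,0,0],[-0.16,0.15,12.6],0]]'
python3 - <<'E'
from h import *
import pickle
go([.4295,-.3245,.074],-.02)
s=robot.state();c=robot.read_camera('wrist')
cv2.imwrite('pics/w2.png',c['img'][:,:,::-1])
E
```

```text
clock: 1.6
ee_pos: [0.4344, -0.3124, 0.0695]
tool_rot: [-3.13, 0.002, -0.008]
wrist_force: [-0.6, 0.4, -0.1]
grip_width: 0.498
pos [ 0.4344 -0.3124  0.0695] rot [-3.13e+00  2.00e-03 -8.00e-03] q [ 0.57  0.83 -0.05  1.95  0.08  0.37 -1.11] clk 1.6 F [-0.6  0.4 -0.1] w 0.498
TURN [-0.012  0.002  0.012] SHIFT cm [-0.48  1.21 -0.46]
```

View pics/w2.png

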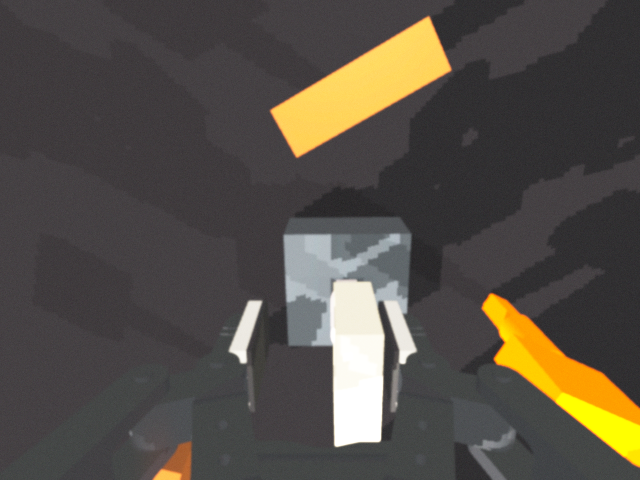

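```bash
python3 - <<'E'
from h import *
go([.4295,-.3245,.074],-.02)
print(robot.state()['joint_velocities'])
E
python3 -m creep '[[[0,0,0],[0,0,0],0],[[0,0,0],[0,0,0],0]]'
python3 - <<'E'
from h import *
go([.4295,-.3245,.074],-.02)
print(robot.state()['joint_velocities'])
E
```

```text
pos [ 0.4354 -0.3132  0.0713] rot [-3.132e+00 -1.000e-03 -9.000e-03] q [ 0.57  0.83 -0.05  1.95  0.08  0.37 -1.11] clk 1.65 F [0.2 0.6 0.4] w 0.497
TURN [-0.01  -0.001  0.011] SHIFT cm [-0.58  1.13 -0.28]
[ 0.00389535 -0.05194008  0.00039741 -0.02410784 -0.00149535  0.00788619
 -0.0010496 ]
clock: 1.85
ee_pos: [0.4361, -0.3139, 0.0727]
tool_rot: [-3.133, -0.003, -0.009]
wrist_force: [-0.8, -0.5, 0.5]
grip_width: 0.502
pos [ 0.4361 -0.3139  0.0727] rot [-3.133e+00 -3.000e-03 -9.000e-03] q [ 0.57  0.83 -0.05  1.95  0.08  0.37 -1.11] clk 1.85 F [-0.8 -0.5  0.5] w 0.502
TURN [-0.009 -0.003  0.011] SHIFT cm [-0.65  1.07 -0.14]
[-0.00273833 -0.00349372  0.00211848  0.00175052  0.00180388 -0.00578121
 -0.00126129]
```

```bash
python3 -m creep '[[[0,0,0],[-0.3,0.5,-0.1],0],[[-0.009,-0.003,0.011],[-0.65,1.07,-0.14],0],[[-0.009,-0.003,0.011],[-0.65,1.07,-0.14],0],[[-0.009,-0.003,0.011],[-0.65,1.07,-0.14],0]]'
python3 - <<'E'
from h import *
go([.4295,-.3245,.074],-.02)
c=robot.read_camera('wrist')
cv2.imwrite('pics/w3.png',c['img'][:,:,::-1])
E
```

```text
clock: 2.25
ee_pos: [0.4294, -0.3248, 0.0743]
tool_rot: [3.141, -0.0, -0.021]
wrist_force: [-0.3, 0.4, -0.1]
grip_width: 0.502
pos [ 0.4294 -0.3248  0.0743] rot [ 3.141 -0.    -0.021] q [ 0.59  0.82 -0.04  1.95  0.08  0.37 -1.11] clk 2.25 F [-0.3  0.4 -0.1] w 0.502
TURN [ 0.001 -0.    -0.001] SHIFT cm [ 0.01 -0.03  0.03]
```

View pics/w3.png

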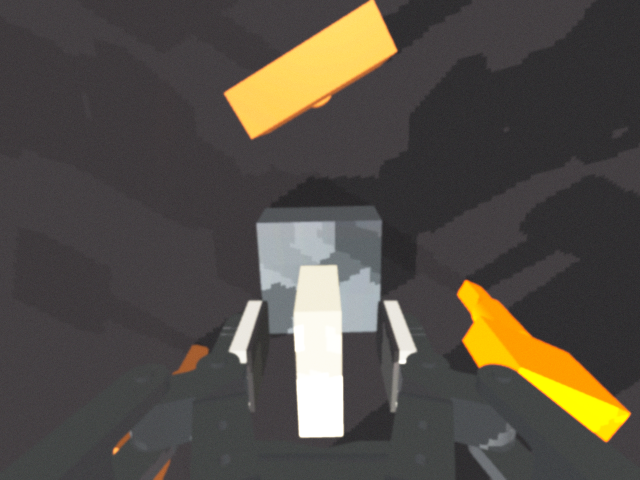

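The key is centred between the fingers (grip x 295–342, fingers 250 and 398). Now I'll close the gripper.

```bash
python3 -m creep '[[[0,0,0],[0,0,0],-1],[[0,0,0],[0,0,0],-1],[[0,0,0],[0,0,0],-1],[[0,0,0],[0,0,0],-1],[[0,0,0],[0,0,0],-1]]'
```

```text
clock: 2.8
ee_pos: [0.4297, -0.3243, 0.0742]
tool_rot: [3.141, -0.0, -0.02]
wrist_force: [-0.2, 1.2, 1.8]
grip_width: 0.156
```

```bash
python3 -m creep '[[[0,0,0],[0,0,-1],-1],[[0,0,0],[0,0,-3],-1],[[0,0,0],[0,0,-6],-1],[[0,0,0],[0,0,-10],-1],[[0,0,0],[0,0,-14],-1],[[0,0,0],[0,0,-17],-1],[[0,0,0],[0,0,-18.6],-1],[[0,0,0],[0,0,-18.6],-1]]'
python3 - <<'E'
from h import *
go([.5585,-.0435,.26],1.35)
c=robot.read_camera('wrist')
cv2.imwrite('pics/w4.png',c['img'][:,:,::-1])
E
```

```text
clock: 3.6
ee_pos: [0.4307, -0.3253, 0.2631]
tool_rot: [3.138, -0.005, -0.02]
wrist_force: [0.2, 0.1, -1.5]
grip_width: 0.158
pos [ 0.4307 -0.3253  0.2631] rot [ 3.138 -0.005 -0.02 ] q [ 0.6   0.53 -0.07  1.79  0.05  0.81 -1.08] clk 3.6 F [ 0.2  0.1 -1.5] w 0.158
TURN [ 0.006 -0.002 -1.37 ] SHIFT cm [ 12.2  -28.44   0.27]
```

View pics/w4.png

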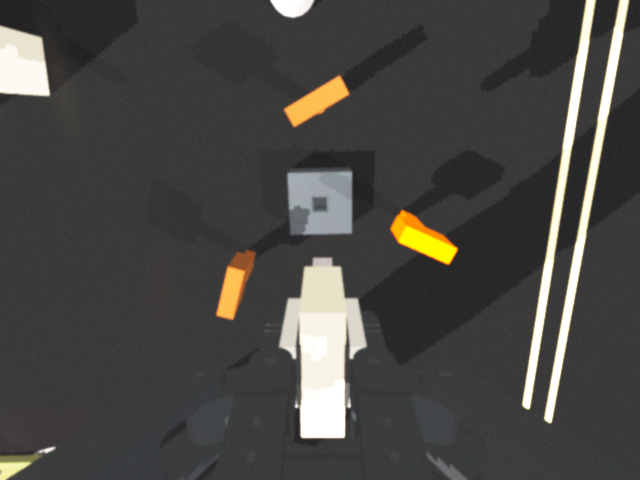

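```bash
python3 -m creep '[[[0,0,-0.14],[1.5,-3.5,0],-1],[[0,0,-0.28],[3,-7,0],-1],[[0,0,-0.42],[4.5,-10.5,0],-1],[[0,0,-0.56],[6,-14,0],-1],[[0,0,-0.7],[7.5,-17.5,0],-1],[[0,0,-0.84],[9,-21,0],-1],[[0,0,-0.98],[10.5,-24.5,0],-1],[[0,0,-1.1],[12,-28,0],-1]]'
python3 -m creep '[[[0,0,-0.1],[0,0,0],-1],[[0,0,-0.2],[0,0,0],-1],[[0,0,-0.25],[0,0,0],-1],[[0,0,-0.25],[0,0,0],-1],[[0,0,-0.25],[0,0,0],-1]]'
python3 - <<'E'
from h import *
import pickle
go([.5585,-.0435,.26],1.35)
s=robot.state();c=robot.read_camera('wrist');pickle.dump((s,c),open('w5.pkl','wb'))
cv2.imwrite('pics/w5.png',c['img'][:,:,::-1])
print(proj(c,[.5585,-.0435,.143],s))
E
```

```text
clock: 4.45
ee_pos: [0.5547, -0.0458, 0.2594]
tool_rot: [-3.141, 0.002, 1.085]
wrist_force: [0.7, 0.5, -0.3]
grip_width: 0.158
clock: 4.95
ee_pos: [0.554, -0.0459, 0.2582]
tool_rot: [-3.138, 0.002, 1.334]
wrist_force: [-0.2, -0.2, -1.1]
grip_width: 0.156
pos [ 0.554  -0.0459  0.2582] rot [-3.138e+00  2.000e-03  1.334e+00] q [ 0.27  0.59 -0.44  1.73  0.31  0.89 -0.55] clk 4.95 F [-0.2 -0.2 -1.1] w 0.156
TURN [-0.003  0.002 -0.016] SHIFT cm [ 0.34  0.38 -0.18]
[329.04460328 228.81185179]
```

View pics/w5.png

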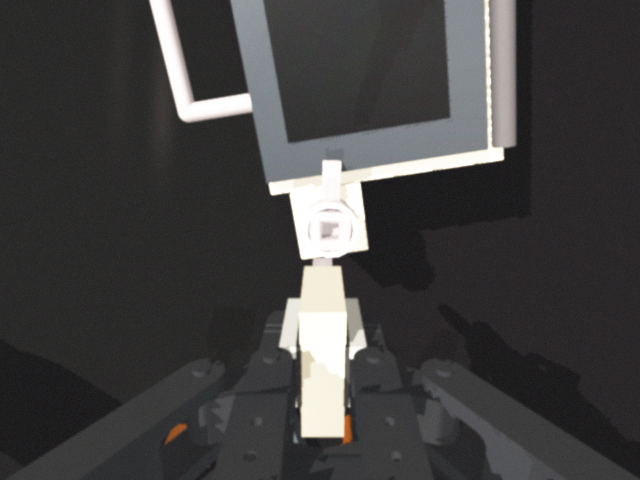

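Run:
```python
from h import *
import pickle
s,c=pickle.load(open('w5.pkl','rb'))
crop(c['img'],280,140,390,290,5,'pics/w5z.png')
```

```text
(no output)
```

View pics/w5z.png

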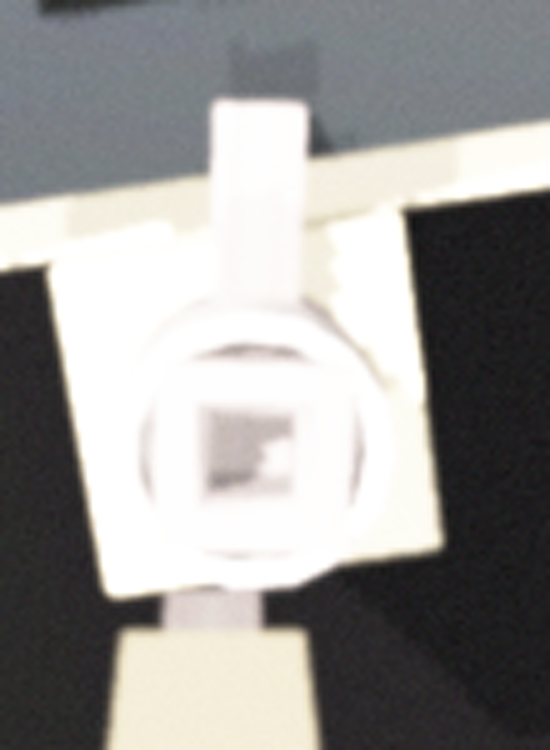

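Run:
```python
from h import *
import pickle
s,c=pickle.load(open('w5.pkl','rb'))
P=lambda x,y,f,u,v:((x+.5)/f-.5+u,(y+.5)/f-.5+v)
r=onz(c,P(251,451,5,280,140),.141,s);print(r)
for z in (.13,.135,.14):
  a=onz(c,P(212,105,5,280,140),z,s);b=onz(c,P(217,295,5,280,140),z,s);a2=onz(c,P(306,105,5,280,140),z,s);b2=onz(c,P(303,295,5,280,140),z,s)
  print(z,np.linalg.norm(a-a2),[np.arctan2(-(p-q)[0],(p-q)[1]) for p,q in((a,b),(a2,b2))])
a,b,d,e=[onz(c,P(*p,5,280,140),.141,s) for p in((207,405),(205,497),(297,405),(297,497))]
print([np.arctan2(-(p-q)[0],(p-q)[1]) for p,q in((a,b),(d,e))])
go([r[0],r[1],.26],1.35)
print(Rt(c,s)[0].T@np.array([0,0,1.]))
```

```text
[ 0.55873082 -0.04486332  0.141     ]
0.13 0.012566295314933392 [np.float64(-0.21064740079974814), np.float64(-0.23886723571098384)]
0.135 0.012334164836765756 [np.float64(-0.21064740079974914), np.float64(-0.23886723571098142)]
0.14 0.012102034358598229 [np.float64(-0.2106474007997459), np.float64(-0.23886723571098772)]
[np.float64(-0.25912924505069035), np.float64(-0.22424472152167466)]
pos [ 0.5542 -0.0459  0.2585] rot [-3.139e+00  2.000e-03  1.334e+00] q [ 0.27  0.59 -0.44  1.73  0.31  0.89 -0.55] clk 5.0 F [ 0.   0.6 -1.2] w 0.159
TURN [-0.003  0.002 -0.016] SHIFT cm [ 0.21  0.42 -0.15]
[-0.07450542 -0.29813264 -0.95161225]
```

```bash
python3 -m creep '[[[-0.003,0.002,-0.013],[0.25,0.42,0],-1],[[-0.003,0.002,-0.013],[0.25,0.42,1.5],-1],[[-0.003,0.002,-0.013],[0.25,0.42,3],-1],[[-0.003,0.002,-0.013],[0.25,0.42,4.2],-1],[[-0.003,0.002,-0.013],[0.25,0.42,4.2],-1],[[-0.003,0.002,-0.013],[0.25,0.42,4.2],-1]]'
python3 - <<'E'
from h import *
go([.5587,-.0443,.193],1.346)
c=robot.read_camera('wrist');crop(c['img'],260,140,400,320,4,'pics/w6.png')
c=robot.read_camera('side');crop(c['img'],300,180,420,300,5,'pics/s6.png')
E
```

```text
clock: 5.6
ee_pos: [0.5589, -0.0445, 0.2166]
tool_rot: [3.141, -0.0, 1.347]
wrist_force: [-0.4, -1.2, -0.8]
grip_width: 0.158
pos [ 0.5589 -0.0445  0.2166] rot [ 3.141 -0.     1.347] q [ 0.25  0.65 -0.42  1.77  0.35  0.8  -0.57] clk 5.6 F [-0.4 -1.2 -0.8] w 0.158
TURN [ 0.    -0.     0.001] SHIFT cm [ 0.01 -0.03  2.36]
```

View pics/w6.png

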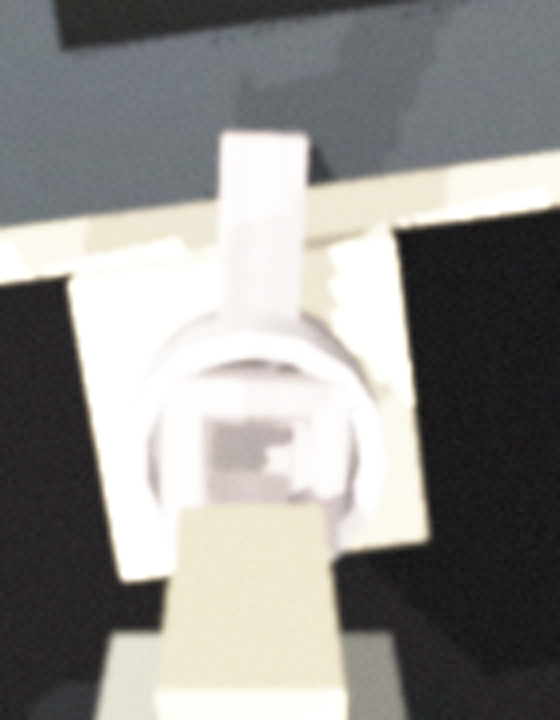

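View pics/s6.png

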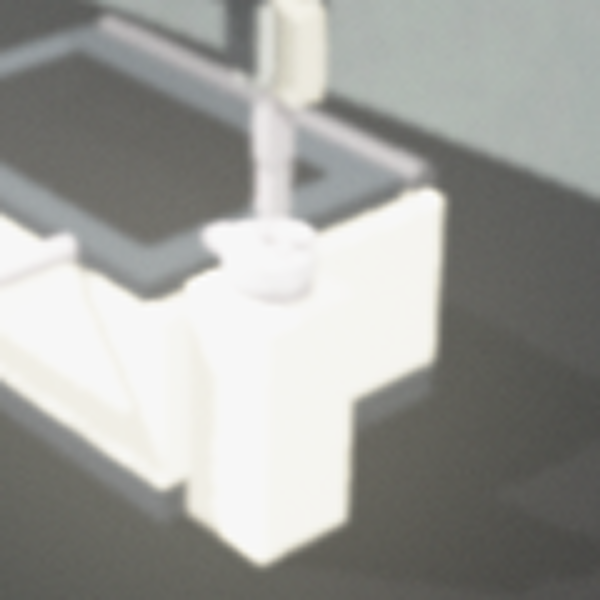

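```bash
python3 -m creep '[[[0,0,0],[0.01,-0.03,0.4],-1],[[0,0,0],[0.01,-0.03,0.8],-1],[[0,0,0],[0.01,-0.03,1.2],-1],[[0,0,0],[0.01,-0.03,1.5],-1],[[0,0,0],[0.01,-0.03,1.5],-1]]'
```

```text
clock: 6.2
ee_pos: [0.5587, -0.0443, 0.2016]
tool_rot: [3.141, -0.0, 1.347]
wrist_force: [-0.3, 0.1, -1.4]
grip_width: 0.154
```

```bash
python3 -m creep '[[[0,0,0],[0,0,0.3],-1],[[0,0,0],[0,0,0.6],-1],[[0,0,0],[0,0,0.8],-1],[[0,0,0],[0,0,0.9],-1],[[0,0,0],[0,0,0.9],-1]]'
```

```text
clock: 6.7
ee_pos: [0.5588, -0.0442, 0.1932]
tool_rot: [3.14, -0.0, 1.347]
wrist_force: [-1.1, -1.0, 4.4]
grip_width: 0.154
```

```bash
python3 -m creep '[[[0,0,0.1],[0,0,0],-1],[[0,0,0.2],[0,0,0],-1],[[0,0,0.3],[0,0,0],-1],[[0,0,0.4],[0,0,0],-1],[[0,0,0.5],[0,0,0],-1],[[0,0,0.6],[0,0,0],-1],[[0,0,0.7],[0,0,0],-1],[[0,0,0.7],[0,0,0],-1]]'
python3 - <<'E'
from h import *
go([.5588,-.0443,.193],-.0)
print(robot.state()['torque'])
c=robot.read_camera('top');crop(c['img'],300,190,380,270,7,'pics/t7.png')
E
```

```text
clock: 7.5
ee_pos: [0.5598, -0.0441, 0.1934]
tool_rot: [3.139, -0.002, 0.647]
wrist_force: [2.5, -0.3, -0.8]
grip_width: 0.153
pos [ 0.5598 -0.0441  0.1934] rot [ 3.139e+00 -2.000e-03  6.470e-01] q [ 0.12  0.66 -0.2   1.8   0.19  0.7  -1.12] clk 7.5 F [ 2.5 -0.3 -0.8] w 0.153
TURN [ 0.002 -0.003  0.647] SHIFT cm [-0.09 -0.05  0.04]
[-0.05601705 -0.58509348  0.02613968]
```

View pics/t7.png

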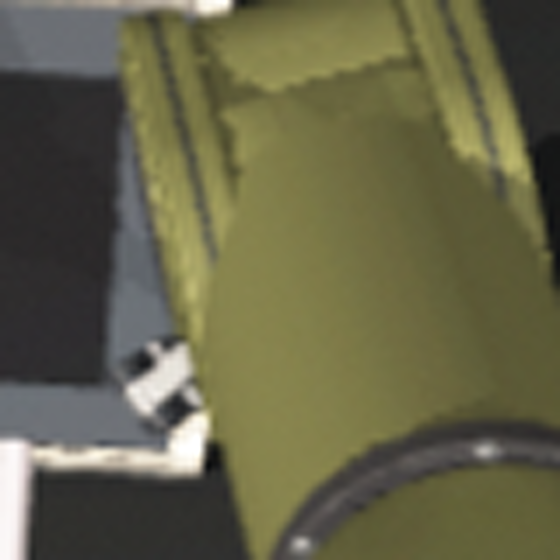

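```bash
python3 -m creep '[[[0,0,0.1],[-0.08,-0.05,0],-1],[[0,0,0.2],[-0.08,-0.05,0],-1],[[0,0,0.3],[-0.08,-0.05,0],-1],[[0,0,0.4],[-0.08,-0.05,0],-1],[[0,0,0.48],[-0.08,-0.05,0],-1],[[0,0,0.55],[-0.08,-0.05,0],-1],[[0,0,0.6],[-0.08,-0.05,0],-1],[[0,0,0.6],[-0.08,-0.05,0],-1]]'
python3 - <<'E'
from h import *
go([.5588,-.0443,.193],-.0)
print(robot.state()['torque'])
s=robot.state();c=robot.read_camera('wrist');cv2.imwrite('pics/w8.png',c['img'][:,:,::-1])
E
```

```text
clock: 8.35
ee_pos: [0.5598, -0.0446, 0.1935]
tool_rot: [3.14, -0.005, 0.051]
wrist_force: [2.2, -1.9, -2.6]
grip_width: 0.155
pos [ 0.5598 -0.0446  0.1935] rot [ 3.14  -0.005  0.051] q [ 0.01  0.65 -0.03  1.81  0.03  0.68 -1.55] clk 8.35 F [ 2.2 -1.9 -2.6] w 0.155
TURN [ 0.001 -0.005  0.051] SHIFT cm [-0.1  -0.03  0.05]
[-0.34839069 -0.75192453 -0.00314355]
```

View pics/w8.png

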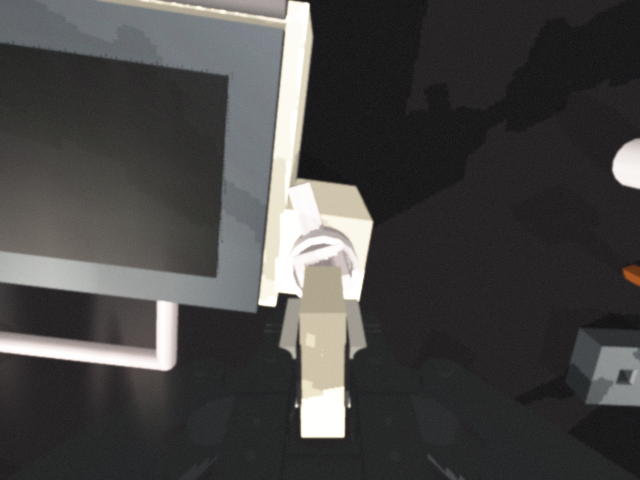

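```bash
python3 -m creep '[[[0,0,0.06],[-0.08,-0.03,0],-1],[[0,0,0.12],[-0.08,-0.03,0],-1],[[0,0,0.18],[-0.08,-0.03,0],-1],[[0,0,0.24],[-0.08,-0.03,0],-1],[[0,0,0.24],[-0.08,-0.03,0],-1]]'
python3 - <<'E'
from h import *
go([.5588,-.0443,.193],-.2)
print(robot.state()['torque'])
s=robot.state();c=robot.read_camera('wrist');crop(c['img'],240,140,400,300,4,'pics/w9.png')
import pickle; pickle.dump((s,c),open('w9.pkl','wb'))
E
```

```text
clock: 8.9
ee_pos: [0.5596, -0.0447, 0.1935]
tool_rot: [3.141, -0.007, -0.187]
wrist_force: [2.7, -1.0, -2.3]
grip_width: 0.153
pos [ 0.5596 -0.0447  0.1935] rot [ 3.141 -0.007 -0.187] q [-0.03  0.65  0.04  1.81 -0.04  0.67 -1.72] clk 8.9 F [ 2.7 -1.  -2.3] w 0.153
TURN [ 0.    -0.007  0.013] SHIFT cm [-0.09 -0.02  0.05]
[-0.53618757 -0.87514003 -0.00224838]
```

View pics/w9.png

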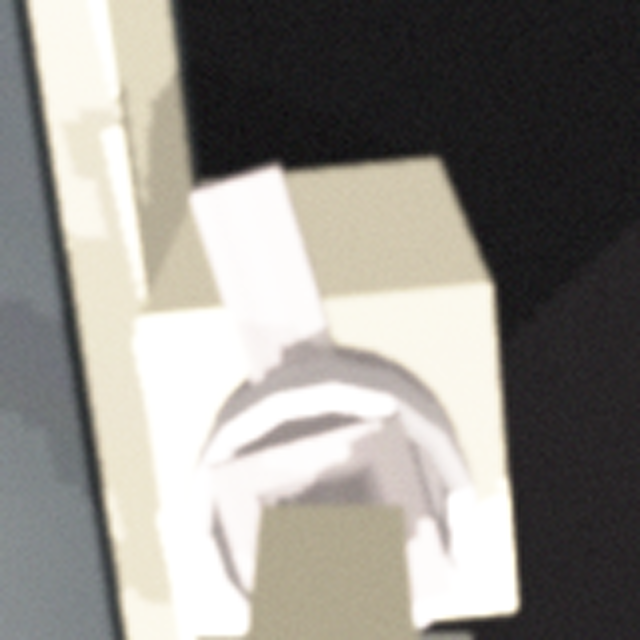

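Run:
```python
from h import *
import pickle
s,c=pickle.load(open('w9.pkl','rb'))
P=lambda x,y,f,u,v:((x+.5)/f-.5+u,(y+.5)/f-.5+v)
for p,q in (((192,198),(253,372)),((280,165),(325,330)),((140,315),(165,600)),((494,285),(519,608)),((30,20),(115,590))):
  a=onz(c,P(*p,4,240,140),.137,s);b=onz(c,P(*q,4,240,140),.137,s);d=a-b;print(np.arctan2(d[1],d[0]),a,b)
```

```text
0.12514764585264915 [ 0.6039826  -0.03612204  0.137     ] [ 0.58025066 -0.03910764  0.137     ]
0.07059914416125967 [ 0.60599841 -0.04780504  0.137     ] [ 0.58404728 -0.04935736  0.137     ]
-0.13717473643363118 [ 0.5904214  -0.02635616  0.137     ] [ 0.55085743 -0.02089468  0.137     ]
-0.08103271841027025 [ 0.58586604 -0.07169759  0.137     ] [ 0.54073327 -0.06803234  0.137     ]
-0.09008908467047969 [ 0.62895584 -0.02135583  0.137     ] [ 0.55356235 -0.01454526  0.137     ]
```

```bash
python3 -m creep '[[[0,0,0.06],[-0.08,-0.03,0],-1],[[0,0,0.1],[-0.08,-0.03,0],-1],[[0,0,0.1],[-0.08,-0.03,0],-1]]'
python3 - <<'E'
from h import *
go([.5588,-.0443,.193],-.2)
print(robot.state()['torque'])
s=robot.state();c=robot.read_camera('wrist');crop(c['img'],240,140,400,300,4,'pics/w10.png')
import pickle; pickle.dump((s,c),open('w10.pkl','wb'))
E
```

```text
clock: 9.25
ee_pos: [0.5594, -0.0447, 0.1935]
tool_rot: [-3.141, -0.008, -0.285]
wrist_force: [4.2, -2.8, -3.7]
grip_width: 0.157
pos [ 0.5594 -0.0447  0.1935] rot [-3.141 -0.008 -0.285] q [-0.05  0.65  0.07  1.82 -0.07  0.67 -1.79] clk 9.25 F [ 4.2 -2.8 -3.7] w 0.157
TURN [ 0.    -0.008 -0.085] SHIFT cm [-0.07 -0.02  0.05]
[-0.71627947 -1.13122107  0.10926043]
```

View pics/w10.png

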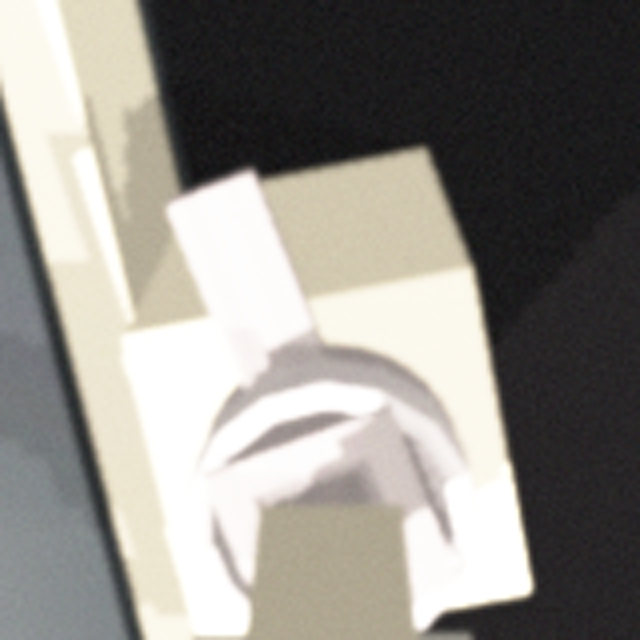

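```bash
python3 -m creep '[[[0,0,-0.08],[0,0,0],-1],[[0,0,-0.08],[0,0,0],-1],[[0,0,-0.08],[0,0,0],-0.3],[[0,0,-0.08],[0,0,0],-0.1],[[0,0,-0.08],[0,0,0],-0.1],[[0,0,-0.08],[0,0,0],-0.1]]'
python3 - <<'E'
from h import *
go([.5588,-.0443,.193],-.2)
s=robot.state();c=robot.read_camera('wrist');cv2.imwrite('pics/w11.png',c['img'][:,:,::-1])
E
```

```text
clock: 9.9
ee_pos: [0.5588, -0.0443, 0.1935]
tool_rot: [3.141, -0.007, -0.204]
wrist_force: [-0.0, 0.3, -0.0]
grip_width: 0.45
pos [ 0.5588 -0.0443  0.1935] rot [ 3.141 -0.007 -0.204] q [-0.03  0.65  0.05  1.82 -0.04  0.67 -1.73] clk 9.9 F [-0.   0.3 -0. ] w 0.45
TURN [ 0.    -0.007 -0.004] SHIFT cm [0.   0.   0.05]
```

View pics/w11.png

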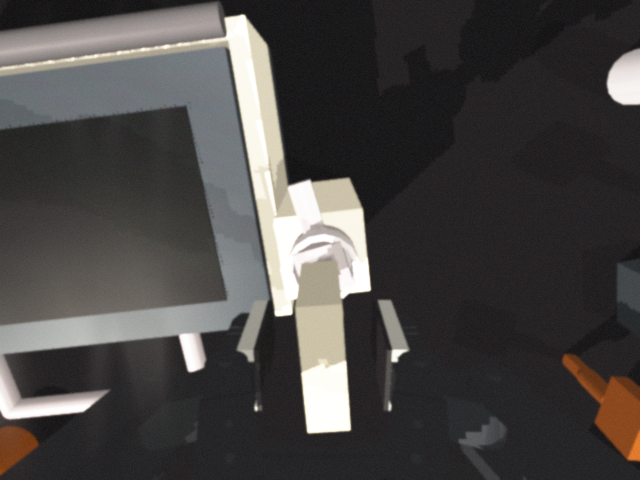

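```bash
python3 -m creep '[[[0,0,0],[0,0,-1],-0.1],[[0,0,0],[0,0,-3],-0.1],[[0,0,0],[0,0,-5],-0.1],[[0,0,0],[0,0,-7],-0.1],[[0,0,0],[0,0,-8.5],-0.1],[[0,0,0],[0,0,-8.5],-0.1],[[0,0,0],[0,0,-8.5],-0.1]]'
python3 - <<'E'
from h import *
go([.487,.118,.26],1.485)
E
```

```text
clock: 10.65
ee_pos: [0.5582, -0.0442, 0.2787]
tool_rot: [3.141, -0.007, -0.204]
wrist_force: [-0.2, -0.7, -0.3]
grip_width: 0.448
pos [ 0.5582 -0.0442  0.2787] rot [ 3.141 -0.007 -0.204] q [-0.04  0.54  0.06  1.72 -0.04  0.88 -1.74] clk 10.65 F [-0.2 -0.7 -0.3] w 0.448
TURN [ 0.006 -0.005 -1.689] SHIFT cm [-10.27 -14.44   1.79]
```

```bash
python3 -m creep '[[[0,0,-0.14],[-1.5,-2,0],-0.1],[[0,0,-0.28],[-3,-4,0],-0.1],[[0,0,-0.42],[-4.5,-6,0],-0.1],[[0,0,-0.56],[-6,-8,0],-0.1],[[0,0,-0.7],[-7.5,-10,0],-0.1],[[0,0,-0.84],[-9,-12,0],-0.1],[[0,0,-0.98],[-10,-14,0],-0.1],[[0,0,-1.1],[-10.27,-14.44,0],-0.1]]'
python3 -m creep '[[[0,0,-0.14],[0,0,0],-0.1],[[0,0,-0.28],[0,0,0],-0.1],[[0,0,-0.42],[0,0,0],-0.1],[[0,0,-0.55],[0,0,0],-0.1],[[0,0,-0.58],[0,0,0],-0.1],[[0,0,-0.58],[0,0,0],-0.1],[[0,0,-0.58],[0,0,0],-0.1]]'
python3 - <<'E'
from h import *
import pickle
go([.487,.118,.26],1.485)
s=robot.state();c=robot.read_camera('wrist');cv2.imwrite('pics/w12.png',c['img'][:,:,::-1])
t=robot.read_camera('top');cv2.imwrite('pics/t12.png',t['img'][:,:,::-1])
pickle.dump((s,c,t),open('w12.pkl','wb'))
E
```

```text
clock: 11.45
ee_pos: [0.4852, 0.1211, 0.2771]
tool_rot: [3.138, -0.003, 0.906]
wrist_force: [-0.6, -0.8, 0.1]
grip_width: 0.45
clock: 12.15
ee_pos: [0.4849, 0.121, 0.2767]
tool_rot: [3.138, 0.0, 1.484]
wrist_force: [-0.2, 0.7, 0.1]
grip_width: 0.446
pos [0.4849 0.121  0.2767] rot [3.138 0.    1.484] q [-0.06  0.48 -0.43  1.87  0.27  0.84 -0.71] clk 12.15 F [-0.2  0.7  0.1] w 0.446
TURN [ 0.004  0.    -0.001] SHIFT cm [-0.28  0.22  1.67]
```

View pics/w12.png

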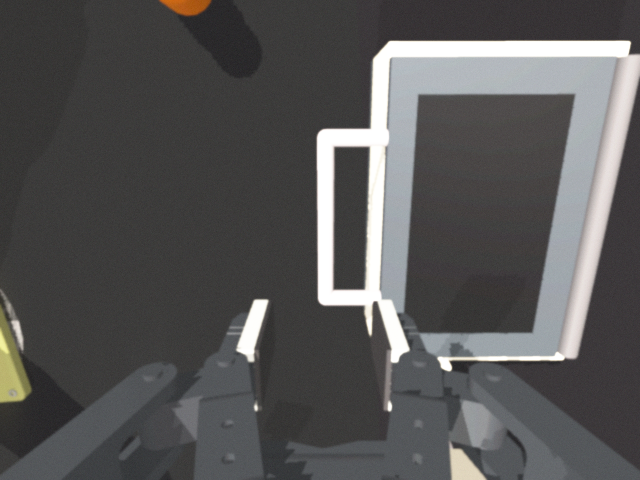

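View pics/t12.png

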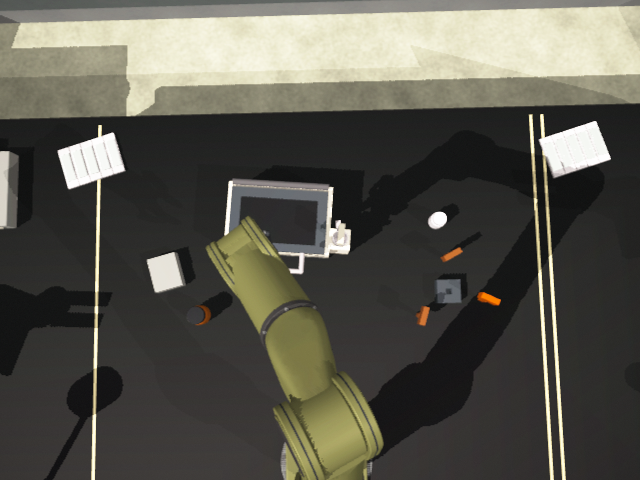

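Run:
```python
from h import *
import pickle
s,c,t=pickle.load(open('w12.pkl','rb'))
crop(c['img'],300,110,400,320,3,'pics/w12z.png')
A=onz(c,(326,130),.114,s);B=onz(c,(325.5,304),.114,s)
print(A,B,(A+B)/2,np.linalg.norm(A-B),-np.arctan2((A-B)[0],(A-B)[1]))
print(proj(c,[.487,.118,.114],s))
H1=onz(c,(632,70),.12,s);H2=onz(c,(570,350),.12,s);print(H1,H2)
crop(t['img'],300,200,370,270,8,'pics/t12z.png')
```

```text
[0.49354456 0.1863052  0.114     ] [0.48118367 0.04508065 0.114     ] [0.48736412 0.11569292 0.114     ] 0.14176447802989556 -0.08730401010014704
[325.02650233 220.19133773]
[0.7083941  0.20801699 0.12      ] [ 0.68829014 -0.01459681  0.12      ]
```

View pics/w12z.png

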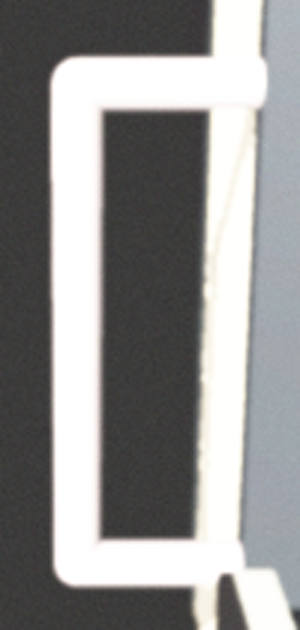

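View pics/t12z.png

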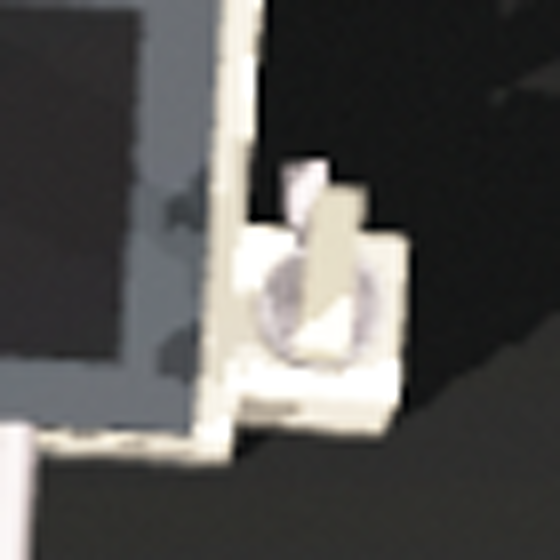

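```bash
python3 -m creep '[[[0.004,0,0],[-0.4,0.2,2],-0.1],[[0.004,0,0],[-0.4,0.2,5],-0.1],[[0.004,0,0],[-0.4,0.2,8],-0.1],[[0.004,0,0],[-0.4,0.2,10.5],-0.1],[[0.004,0,0],[-0.4,0.2,12],-0.1],[[0.004,0,0],[-0.4,0.2,12],-0.1],[[0.004,0,0],[-0.4,0.2,12],-0.1]]'
python3 - <<'E'
from h import *
go([.487,.1165,.095],1.484)
s=robot.state();c=robot.read_camera('wrist');cv2.imwrite('pics/w13.png',c['img'][:,:,::-1])
E
```

```text
clock: 12.95
ee_pos: [0.4874, 0.1172, 0.1572]
tool_rot: [3.141, 0.0, 1.485]
wrist_force: [-0.4, -0.7, -0.1]
grip_width: 0.45
pos [0.4874 0.1172 0.1572] rot [3.141 0.    1.485] q [-0.12  0.66 -0.33  2.    0.4   0.54 -0.82] clk 12.95 F [-0.4 -0.7 -0.1] w 0.45
TURN [0.    0.    0.001] SHIFT cm [-0.07 -0.04  6.22]
```

View pics/w13.png

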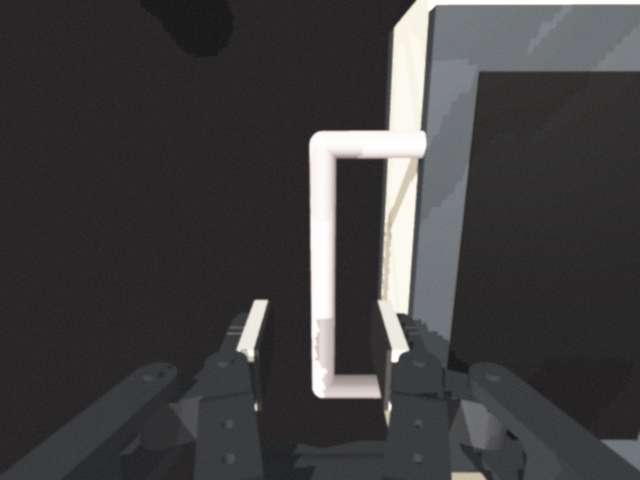

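```bash
python3 -m creep '[[[0,0,0],[-0.05,-0.04,2],-0.1],[[0,0,0],[-0.05,-0.04,4],-0.1],[[0,0,0],[-0.05,-0.04,5.5],-0.1],[[0,0,0],[-0.05,-0.04,6.2],-0.1],[[0,0,0],[-0.05,-0.04,6.2],-0.1],[[0,0,0],[-0.05,-0.04,6.2],-0.1]]'
python3 -m creep '[[[0,0,0],[0,0,0],-1],[[0,0,0],[0,0,0],-1],[[0,0,0],[0,0,0],-1],[[0,0,0],[0,0,0],-1],[[0,0,0],[0,0,0],-1]]'
python3 - <<'E'
from h import *
go([.487,.1165,.095],1.484)
E
```

```text
clock: 13.6
ee_pos: [0.4882, 0.1171, 0.0965]
tool_rot: [3.138, -0.001, 1.484]
wrist_force: [-0.7, 0.2, 0.0]
grip_width: 0.451
clock: 14.1
ee_pos: [0.4878, 0.1173, 0.097]
tool_rot: [3.139, -0.001, 1.485]
wrist_force: [-4.0, 1.2, 5.8]
grip_width: 0.119
pos [0.4878 0.1173 0.097 ] rot [ 3.139e+00 -1.000e-03  1.485e+00] q [-0.18  0.76 -0.25  2.05  0.47  0.38 -0.88] clk 14.1 F [-4.   1.2  5.8] w 0.119
TURN [ 0.003 -0.001  0.001] SHIFT cm [-0.09 -0.07  0.2 ]
```

```bash
python3 -m creep '[[[0,0,0],[0,0.01,-0.6],-1],[[0,0,0],[0,0.04,-1.2],-1],[[0,0,0],[0,0.14,-2.39],-1],[[0,0,0],[0,0.14,-2.39],-1]]'
python3 - <<'E'
from h import *
go([.4878,.1173,.097],1.484)
c=robot.read_camera('side');crop(c['img'],220,130,420,300,4,'pics/s14.png')
E
```

```text
clock: 14.5
ee_pos: [0.4892, 0.1172, 0.1219]
tool_rot: [3.138, -0.002, 1.485]
wrist_force: [-2.0, 0.2, -1.7]
grip_width: 0.121
pos [0.4892 0.1172 0.1219] rot [ 3.138e+00 -2.000e-03  1.485e+00] q [-0.15  0.72 -0.28  2.03  0.44  0.45 -0.86] clk 14.5 F [-2.   0.2 -1.7] w 0.121
TURN [ 0.003 -0.002  0.001] SHIFT cm [-0.01 -0.14  2.49]
```

View pics/s14.png

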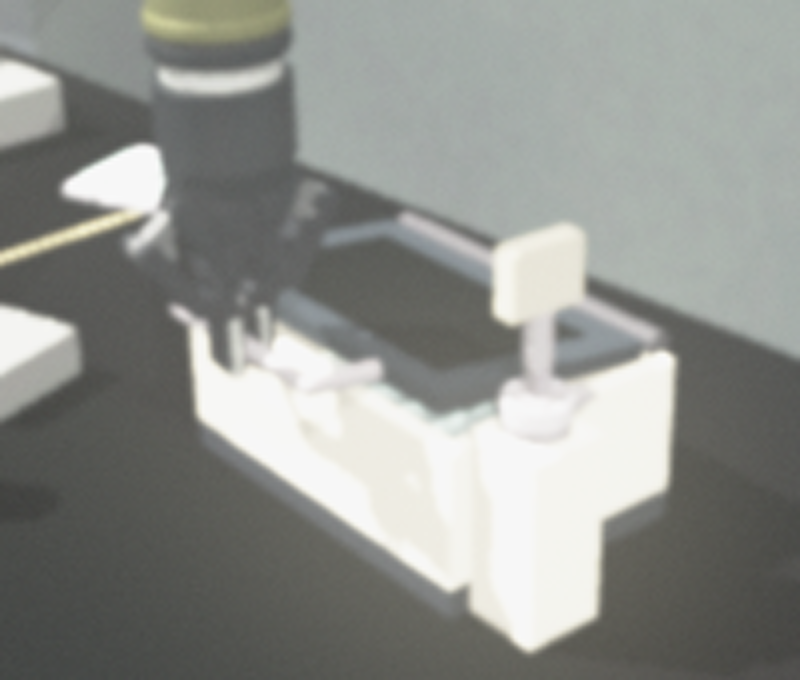

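```bash
python3 -m creep '[[[0,0,0],[0,0.24,-1.48],-1],[[0,0,0],[0,0.57,-2.84],-1],[[0,0,0],[0,0.99,-4.18],-1],[[0,0,0],[0,1.5,-5.48],-1],[[0,0,0],[0,2.1,-6.74],-1],[[0,0,0],[0,2.79,-7.96],-1],[[0,0,0],[0,3.34,-8.8],-1],[[0,0,0],[0,3.34,-8.8],-1]]'
cat >> h.py <<'E'
def th(z): return np.arcsin((z-.097)/.2)
def arc(target,s=None):
    s=s or robot.state();u=np.array([np.cos(.087),-np.sin(.087),0]);p=np.array(s['ee_pos'])
    print('theta z',th(p[2]),'theta xy',np.arccos(np.clip(1-(p-[.4878,.1173,.097])@u/.2,-1,1)))
    g=np.array([.4878,.1173,.097])+u*.2*(1-np.cos(target))+[0,0,.2*np.sin(target)]
    go(g,1.484,s)
E
python3 - <<'E'
from h import *
for T in(.7,.8,.88,.95,1.02,1.08,1.12): print(T);arc(T)
c=robot.read_camera('side');crop(c['img'],220,100,420,270,4,'pics/s15.png')
E
```

```text
clock: 15.35
ee_pos: [0.5199, 0.1146, 0.2097]
tool_rot: [-3.141, -0.001, 1.485]
wrist_force: [-7.9, 1.8, 2.4]
grip_width: 0.112
0.7
theta z 0.598778112527542 theta xy 0.5751797975808165
pos [0.5199 0.1146 0.2097] rot [-3.141e+00 -1.000e-03  1.485e+00] q [-0.06  0.62 -0.39  1.86  0.34  0.73 -0.73] clk 15.35 F [-7.9  1.8  2.4] w 0.112
TURN [-0.001 -0.001  0.001] SHIFT cm [-0.01  1.48 -1.61]
0.8
theta z 0.598778112527542 theta xy 0.5751797975808165
pos [0.5199 0.1146 0.2097] rot [-3.141e+00 -1.000e-03  1.485e+00] q [-0.06  0.62 -0.39  1.86  0.34  0.73 -0.73] clk 15.35 F [-7.9  1.8  2.4] w 0.112
TURN [-0.001 -0.001  0.001] SHIFT cm [-0.01  2.85 -3.08]
0.88
theta z 0.598778112527542 theta xy 0.5751797975808165
pos [0.5199 0.1146 0.2097] rot [-3.141e+00 -1.000e-03  1.485e+00] q [-0.06  0.62 -0.39  1.86  0.34  0.73 -0.73] clk 15.35 F [-7.9  1.8  2.4] w 0.112
TURN [-0.001 -0.001  0.001] SHIFT cm [-0.01  4.04 -4.15]
0.95
theta z 0.598778112527542 theta xy 0.5751797975808165
pos [0.5199 0.1146 0.2097] rot [-3.141e+00 -1.000e-03  1.485e+00] q [-0.06  0.62 -0.39  1.86  0.34  0.73 -0.73] clk 15.3
[... 180 characters left out ...]
141e+00 -1.000e-03  1.485e+00] q [-0.06  0.62 -0.39  1.86  0.34  0.73 -0.73] clk 15.35 F [-7.9  1.8  2.4] w 0.112
TURN [-0.001 -0.001  0.001] SHIFT cm [-0.01  6.31 -5.77]
1.08
theta z 0.598778112527542 theta xy 0.5751797975808165
pos [0.5199 0.1146 0.2097] rot [-3.141e+00 -1.000e-03  1.485e+00] q [-0.06  0.62 -0.39  1.86  0.34  0.73 -0.73] clk 15.35 F [-7.9  1.8  2.4] w 0.112
TURN [-0.001 -0.001  0.001] SHIFT cm [-0.01  7.35 -6.37]
1.12
theta z 0.598778112527542 theta xy 0.5751797975808165
pos [0.5199 0.1146 0.2097] rot [-3.141e+00 -1.000e-03  1.485e+00] q [-0.06  0.62 -0.39  1.86  0.34  0.73 -0.73] clk 15.35 F [-7.9  1.8  2.4] w 0.112
TURN [-0.001 -0.001  0.001] SHIFT cm [-0.01  8.06 -6.74]
```

View pics/s15.png

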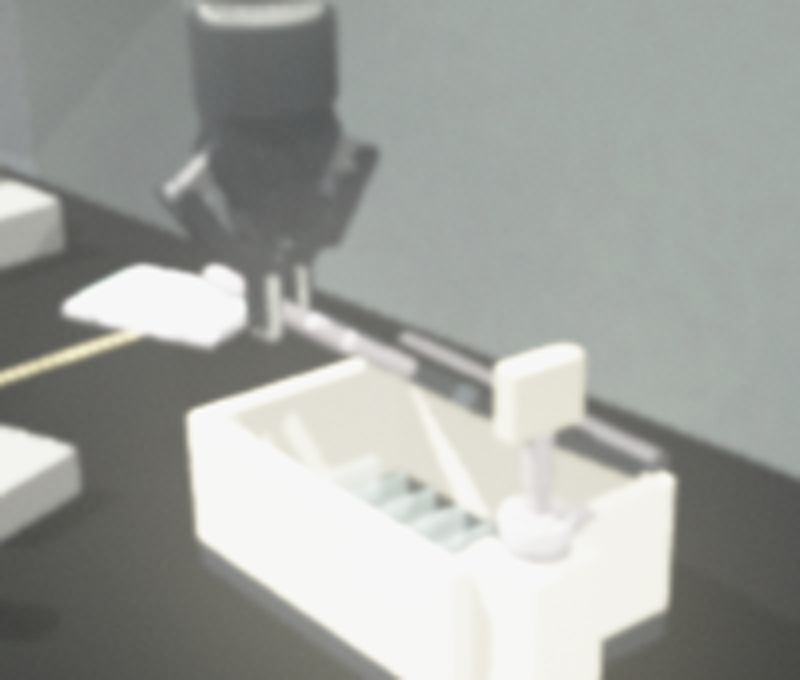

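Run:
```python
from h import *
import pickle
go([0,0,0],1.484)
s=robot.state();c=robot.read_camera('wrist');cv2.imwrite('pics/w15.png',c['img'][:,:,::-1])
pickle.dump((s,c),open('w15.pkl','wb'))
```

```text
pos [0.5196 0.1146 0.2093] rot [-3.140e+00 -1.000e-03  1.485e+00] q [-0.06  0.62 -0.39  1.86  0.34  0.73 -0.73] clk 15.4 F [-6.4  2.4  2.9] w 0.115
TURN [-0.001 -0.001  0.001] SHIFT cm [-15.88 -50.77  20.97]
```

View pics/w15.png

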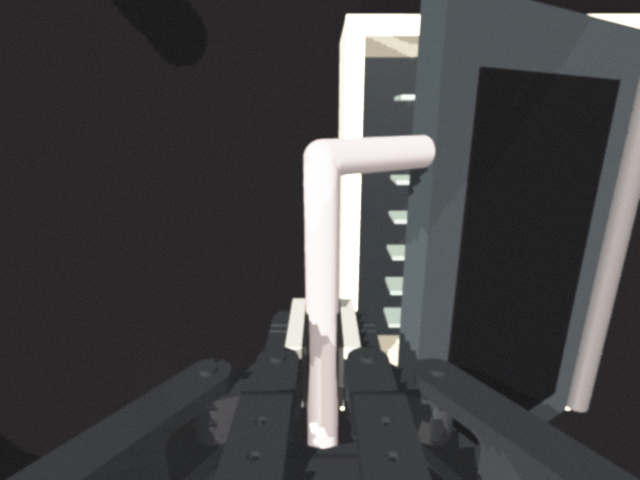

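```bash
cat >> h.py <<'E'
def barz(c,s,px):
    v=np.array([.0869,.9962,0]);b=np.array([.487,.1165,.114]);o,d=ray(c,px,s)
    k=(.065-(o-b)@v)/(d@v);p=o+d*k;u=np.array([.9962,-.0869,0]);x=(p-b)@u
    print('bar end',p,'theta z',np.arcsin((p[2]-.114)/.2),'theta x',np.arccos(1-x/.2),'along grip',p[2]-s['ee_pos'][2])
E
python3 - <<'E'
from h import *
import pickle
s,c=pickle.load(open('w15.pkl','rb')); barz(c,s,(321,158))
E
```

```text
bar end [0.52416175 0.17850627 0.22405018] theta z 0.5826646925589017 theta x 0.5701147738777882 along grip 0.014761488831586206
```

```bash
python3 -m creep '[[[0,0,0],[0,0.83,-1.18],-1],[[0,0,0],[0,1.72,-2.26],-1],[[0,0,0],[0,2.68,-3.28],-1],[[0,0,0],[0,3.7,-4.23],-1],[[0,0,0],[0,4.64,-4.99],-1],[[0,0,0],[0,4.64,-4.99],-1],[[0,0,0],[0,4.64,-4.99],-1]]'
python3 - <<'E'
from h import *
import pickle
arc(1.12)
s=robot.state();c=robot.read_camera('wrist');cv2.imwrite('pics/w16.png',c['img'][:,:,::-1])
pickle.dump((s,c),open('w16.pkl','wb'))
E
```

```text
clock: 16.15
ee_pos: [0.5628, 0.111, 0.2588]
tool_rot: [-3.134, 0.0, 1.486]
wrist_force: [-7.6, 0.3, 5.9]
grip_width: 0.114
theta z 0.9425592135333365 theta xy 0.8972532084058299
pos [0.5628 0.111  0.2588] rot [-3.134  0.     1.486] q [-0.03  0.61 -0.42  1.68  0.3   0.92 -0.64] clk 16.15 F [-7.6  0.3  5.9] w 0.114
TURN [-0.007  0.     0.002] SHIFT cm [-0.03  3.75 -1.85]
```

View pics/w16.png

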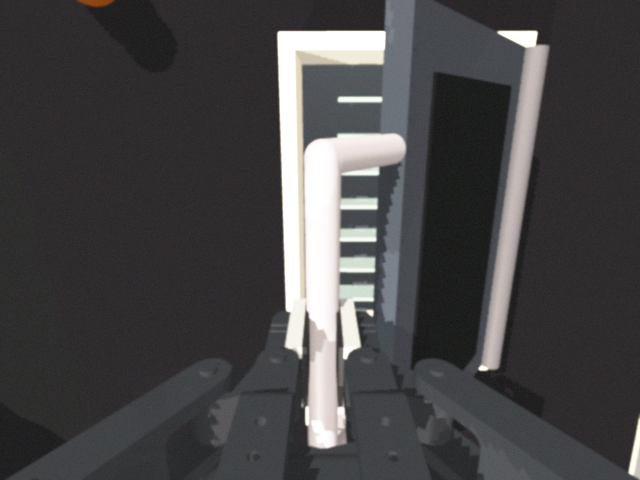

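Run:
```python
from h import *
import pickle
s,c=pickle.load(open('w16.pkl','rb')); barz(c,s,(321,159))
c=robot.read_camera('side');crop(c['img'],220,70,420,240,4,'pics/s16.png')
```

```text
bar end [0.5674133  0.17473337 0.27512299] theta z 0.9367127731992301 theta x 0.8959673751932054 along grip 0.016310025208903733
```

View pics/s16.png

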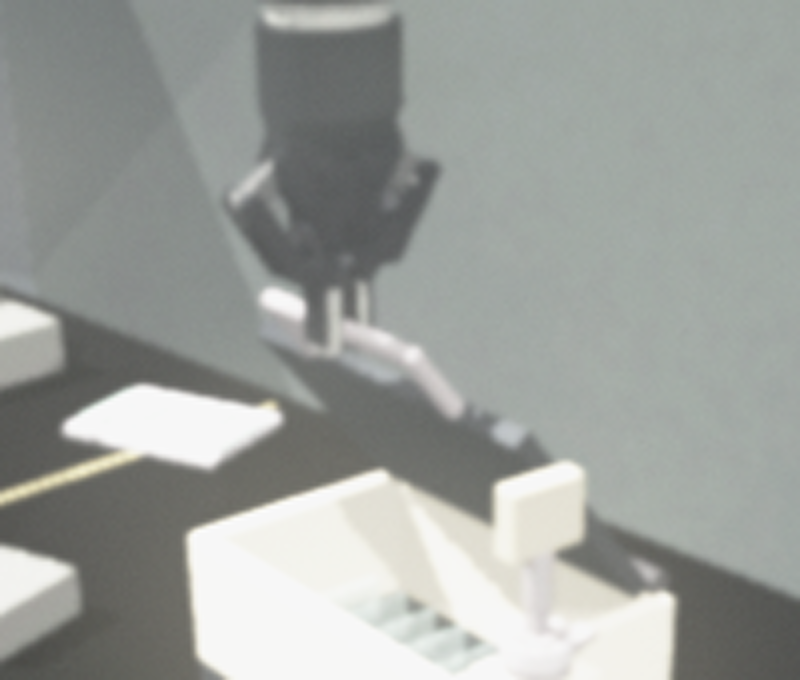

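```bash
python3 -m creep '[[[0,0,0],[0,0.5,-0.4],-1],[[0,0,0],[0,0.94,-0.68],-1],[[0,0,0],[0,1.5,-1],-1],[[0,0,0],[0,1.95,-1.33],-1],[[0,0,0],[0,2.99,-1.92],-1],[[0,0,0],[0,3.89,-2.36],-1],[[0,0,0],[0,3.89,-2.36],-1],[[0,0,0],[0,3.89,-2.36],-1]]'
python3 - <<'E'
from h import *
import pickle
arc(.84)
s=robot.state();c=robot.read_camera('wrist');cv2.imwrite('pics/w17.png',c['img'][:,:,::-1])
pickle.dump((s,c),open('w17.pkl','wb'))
barz(c,s,(321,159))
E
```

```text
clock: 17.05
ee_pos: [0.6024, 0.1077, 0.2838]
tool_rot: [-3.136, 0.0, 1.485]
wrist_force: [-5.4, 0.2, 9.8]
grip_width: 0.111
theta z 1.2057863692268578 theta xy 1.1317456596207287
pos [0.6024 0.1077 0.2838] rot [-3.136  0.     1.485] q [-0.02  0.64 -0.42  1.53  0.28  1.04 -0.6 ] clk 17.05 F [-5.4  0.2  9.8] w 0.111
TURN [-0.006  0.     0.001] SHIFT cm [-0.03 -4.83  3.82]
bar end [0.60700089 0.17128009 0.29891154] theta z 1.1798731908275055 theta x 1.1306437618044622 along grip 0.015087498688163725
```

View pics/w17.png

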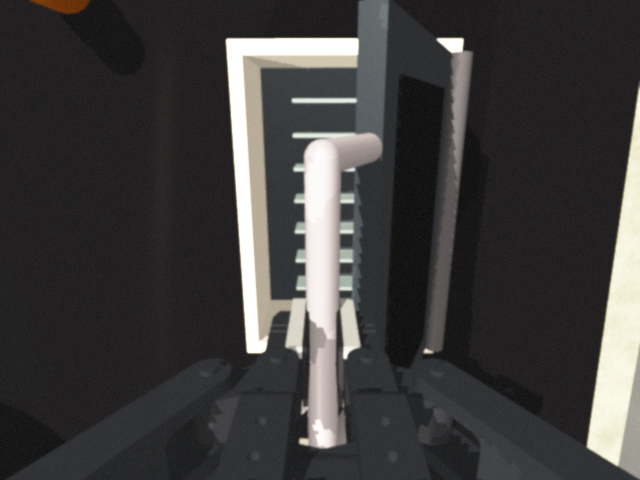

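```bash
python3 -m creep '[[[0,0,0],[0,-0.5,0.25],-1],[[0,0,0],[0,-1.07,0.53],-1],[[0,0,0],[0,-2.12,1.13],-1],[[0,0,0],[0,-3.12,1.79],-1],[[0,0,0],[0,-4.08,2.5],-1],[[0,0,0],[0,-4.9,3.28],-1],[[0,0,0],[0,-4.9,3.28],-1],[[0,0,0],[0,-4.9,3.28],-1]]'
python3 -m creep '[[[0,0,0],[0,0,0],-1],[[0,0,0],[0,0,0],-1],[[0,0,0],[0,0,0],-1]]'
python3 - <<'E'
from h import *
import pickle
arc(.84)
s=robot.state();c=robot.read_camera('wrist');cv2.imwrite('pics/w18.png',c['img'][:,:,::-1])
barz(c,s,(321,159))
c=robot.read_camera('side');cv2.imwrite('pics/s18.png',c['img'][:,:,::-1]);t=robot.read_camera('top');cv2.imwrite('pics/t18.png',t['img'][:,:,::-1])
pickle.dump((s,c,t),open('w18.pkl','wb'))
E
```

```text
clock: 17.9
ee_pos: [0.5541, 0.1118, 0.2516]
tool_rot: [-3.137, -0.0, 1.485]
wrist_force: [-0.7, -0.0, 1.4]
grip_width: 0.113
clock: 18.2
ee_pos: [0.5544, 0.1118, 0.252]
tool_rot: [-3.138, -0.0, 1.485]
wrist_force: [-1.6, 0.1, 4.8]
grip_width: 0.11
theta z 0.8865756447869824 theta xy 0.842426251282779
pos [0.5544 0.1118 0.252 ] rot [-3.138 -0.     1.485] q [-0.03  0.61 -0.42  1.71  0.3   0.89 -0.66] clk 18.2 F [-1.6  0.1  4.8] w 0.11
TURN [-0.004 -0.     0.001] SHIFT cm [-0.03 -0.03  0.61]
bar end [0.55905892 0.17546214 0.26794753] theta z 0.8784301014115712 theta x 0.8410325532835665 along grip 0.01596516030343731
```

View pics/w18.png

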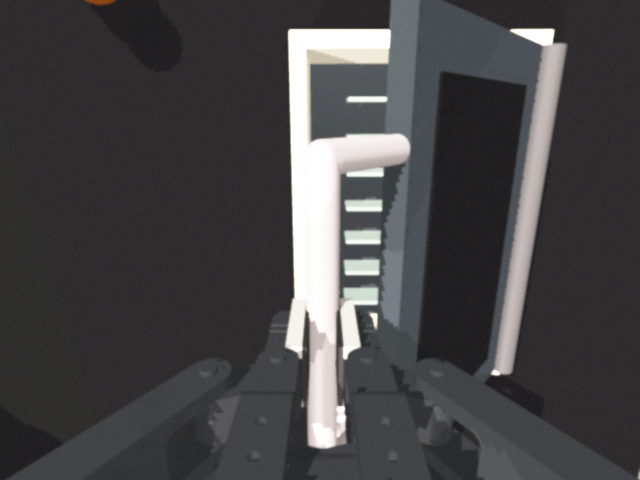

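View pics/s18.png

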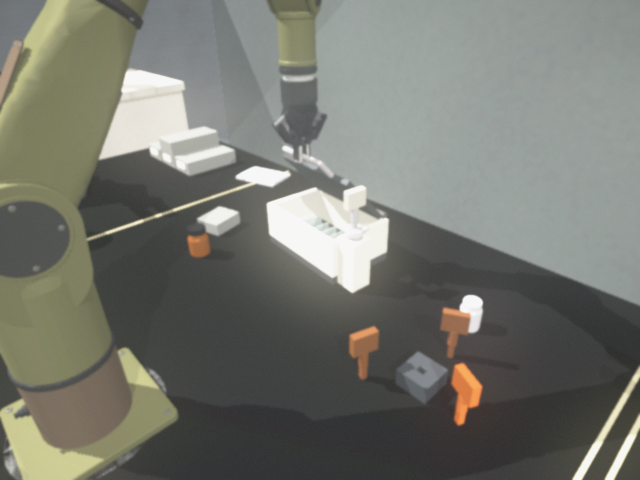

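View pics/t18.png

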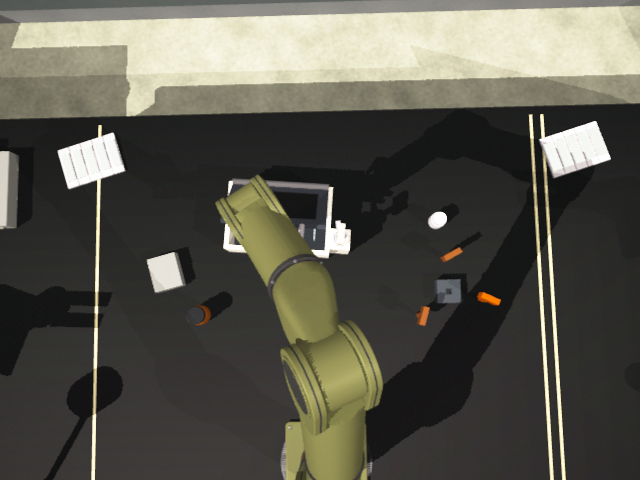

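```bash
python3 -m creep '[[[0,0,0],[0,-0.15,0.2],-1],[[0,0,0],[0,-0.3,0.35],-1],[[0,0,0],[0,-0.3,0.35],-1],[[0,0,0],[0,-0.3,0.35],-1]]'
python3 -m creep '[[[0,0,0],[0,0,0],-1],[[0,0,0],[0,0,0],-1],[[0,0,0],[0,0,0],-1],[[0,0,0],[0,0,0],-1],[[0,0,0],[0,0,0],-1]]'
python3 - <<'E'
from h import *
import pickle
arc(.84)
s=robot.state();print(s['joint_velocities'].round(3));c=robot.read_camera('wrist');crop(c['img'],270,110,450,400,2,'pics/w19.png')
barz(c,s,(321,159))
c=robot.read_camera('side');crop(c['img'],250,130,410,300,4,'pics/s19.png')
P=tri(ray(robot.read_camera('top'),(0,0)),ray(c,(0,0)))
E
```

```text
clock: 18.75
ee_pos: [0.5507, 0.1121, 0.2485]
tool_rot: [-3.137, 0.0, 1.485]
wrist_force: [-3.4, 0.7, 6.4]
grip_width: 0.108
clock: 19.25
ee_pos: [0.5508, 0.1121, 0.2485]
tool_rot: [-3.137, 0.0, 1.485]
wrist_force: [-1.3, -0.4, 5.0]
grip_width: 0.113
theta z 0.8597422655928035 theta xy 0.8173564908332497
pos [0.5508 0.1121 0.2485] rot [-3.137  0.     1.485] q [-0.03  0.61 -0.42  1.73  0.3   0.88 -0.67] clk 19.25 F [-1.3 -0.4  5. ] w 0.113
TURN [-0.005  0.     0.001] SHIFT cm [-0.03  0.33  0.26]
[-0.     0.     0.001 -0.    -0.001  0.002 -0.001]
bar end [0.55537494 0.1757835  0.26455813] theta z 0.8522912721040027 theta x 0.8159412529635226 along grip 0.016023250112575604
```

View pics/s19.png

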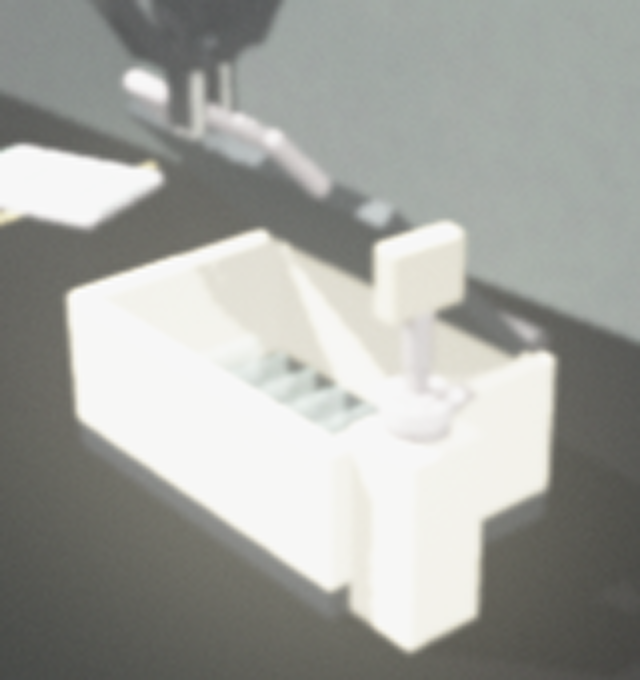

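View pics/w19.png

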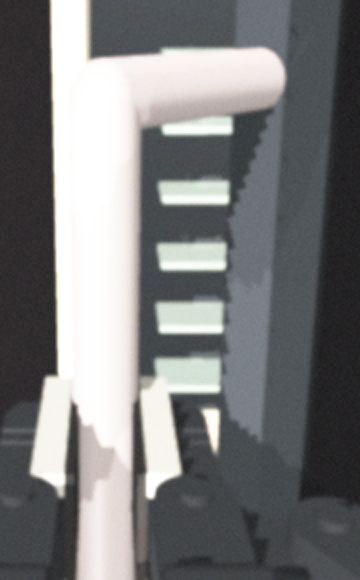

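Run:
```python
from rig import robot
print(robot.sign_off())
```

```text
the job is handed in; nothing more can be done
None
```

The job is done and handed in at about 19.4 s, well inside the 61 s limit.

- **Key and latch:** I pinched the key, lowered it to the recess floor (contact at the expected depth) and turned it clockwise. At the end the turning torque rose to 0.11 N m. The tongue read about 1.39 rad just before the last push, against a stop of 1.4. I then let go, and the last side view shows the key standing upright in the knob.
- **Hatch past balance:** With the bar in the fingers the whole way, I lifted the hatch to about 1.13 rad by the bar's horizontal position and 1.18–1.21 by its height.
- **Final hold:** I eased it back and held it still, with joint speeds at about zero and the fingers closed on the bar. The last readings were 0.82 rad by the bar's horizontal position and 0.85–0.86 by its height. These disagree by about 0.04, probably from calibration, but both lie within 0.73–0.92.
- **Bystanders:** The jar, the box, the pot and the look-alike keys looked unmoved in the last side and top pictures.

Early on, one move towards the key landed about 12 mm off because the arm had not settled. I corrected it before gripping, and nothing was touched.

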